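# Index the autosampler carousel and register it

## Robot

A 6-joint arm with a two-finger parallel gripper is mounted at the origin on the work surface. World frame = base frame: x ahead of the robot, y to its left, z up, the work surface at z = 0. Lengths are in m, angles in rad, forces in N, time in s.
With the tool pointing down it reaches from about 0.275 to 0.75 m from the base axis. Payload 10.2 kg.
Tool frame: the origin (TCP) lies midway between the tips of the shut fingers; the grasp point (between the pads) lies 19 mm behind it (env.hold_point_z is the distance from the TCP to the grasp point, in m); z points along the fingers, y is the line along which they close (so a half turn about z gives the same grasp; the last joint's range is limited). The gripper opens to 85 mm and grips with 20 to 120 N. Pads are 22 mm wide; open, the fingers measure 114 mm over their backs; the gripper's body (76 mm by 85 mm) begins 54 mm behind the grasp point. The pads swing forward as they close: fully open they stand 13 mm farther back than shut.
Start: joints at [1.068, 0.313, 1.498, -0, 1.331, -0.223], TCP at [0.145, 0.505, 0.231] pointing down, gripper open.
Joint ranges: [-2.94, 2.94], [-0.97, 2.17], [0.19, 2.56], [-1.23, 4.37], [0.02, 3.11], [-2.88, 2.88]. Speed limits (rad/s): [2.39, 2.39, 3.01, 3.14, 3.14, 3.14].

## Interface

Orientations are given as a unit quaternion [x, y, z, w].
In Python, from bench import env, kinematics, monitor, eyes, job gives the robot as it stands. The module is installed in compiled form; this text tells all that it offers. Calls block until the motion is done:
- env.reach(position, orientation): joint-space move of the TCP to a pose.
- env.movel(position, velocity=0.15, frame=None, guard=None): straight line of the TCP; frame=None keeps the orientation; velocity is the mean speed in m/s. With guard (N) it stops when the force on the tool has changed by that much, and returns True; else False.
- env.set_joints(angles): joint-space move.
- env.release() and env.close_gripper(effort=None): open the fingers fully, or close them until they stop; effort is the grip in N (None keeps the last).
- env.hold(seconds).
- kinematics.ik(position, orientation): joint angles nearest the present ones, or None.
- monitor.sense(): the state.
- eyes.grab_frame(name): name is "scene" or "top" or "wrist"; returns a dict with "frame" (400x640x3 uint8, red, green, blue), "mtx" (3x3 intrinsics, pixels), "view" (4x4, takes a point from world to camera coordinates). Camera axes: x right, y down, z forward; pixel columns grow to the right and rows downward; lengths in m; the calibration is good to about 2 mm. The wrist camera is an equidistant fisheye: a pixel r from the principal point sees the ray r / f radians off the axis. A picture is of the moment at which its call begins. There is no depth.
A pose or a line that the arm cannot do raises env.MotionError and nothing moves.
- job.hand_in(): hands the job in; it is judged then, once.
The state is a dict: "clock": time; "joints": joint angles; "qvel": joint speeds; "joint_efforts": joint torques, N m; "position": TCP position; "ee_rot": TCP orientation; "contact_force": force on the tool from outside, world axes, zero at the start; "ft_torque": the same for the moment, N m; "finger_gap": opening from 0.0 (shut) to 1.0 (fully open); "gripper_force": force on a finger pad.
Only numpy, scipy, OpenCV 4.12 (cv2) and the standard library are available. Lean on these libraries where they do the work, as an engineer would, in place of code of your own. Each camera call takes 0.05 s, during which the arm holds its last target. There are 200 camera calls.

## Task

On the autosampler, push the carousel round by its upright lug with a fingertip, without pinching the lug, until the black index line on the carousel lines up with the one long line on the scale ring around it. Then press the round button beside the carousel fully down to register the position, let it come up again, and leave the carousel standing in line. Do not press the button before the lines meet, and leave the vial, the jar and the beaker where they stand.

Things in the scene. Friction and masses are not known exactly. Their poses are not given: they have to be found in the camera images.
- sampler: fixed white autosampler housing on the bench, a flat box 260 mm (its x) by 370 mm (its y) and 50 mm high. Origin on the bench surface, straight below the carousel's axis; the box spans x -130..130 mm, y -130..240 mm, z 0..50 mm in its frame. Its place and yaw vary. Carousel and scale ring lie on it at the origin, the button and the vial on the +y end.
- axis (a point): centre of the carousel's upper face, 60 mm above the bench. The carousel is a level white disc 192 mm across with a ring of shallow-looking grey pockets painted flat on it; its upper face is flat and level with the scale ring.
- carousel (a joint): angle of the carousel about its upright axis, rad, growing anticlockwise as seen from above; at 0 its index line points along the sampler's +x. It turns either way without end stops in practice (15 rad each way), has a steady friction of 0.12 N m (about 2 N at the lug) and stays where it is left.
- index_line (a point): outer end of the carousel's index line, at the rim of the carousel, 96 mm from the axis, on the upper face. The line is a flat black radial bar, 6 mm wide and 24 mm long, from the rim inwards, straight outward of the lug.
- target_line (a point): inner end of the one long line on the scale ring, 96 mm from the axis, at the height of the carousel's face. The ring is fixed aluminium, 97 to 125 mm from the axis, upper face 60 mm above the bench, with 23 short thin black lines (10 mm long, 2 mm wide, 15 degrees apart) and one long black line, 6 mm wide and 27 mm long, right across the ring. Ring orientation varies. The lines are lined up when index_line meets target_line.
- lug_top (a point): middle of the top of the grey upright lug on the carousel, 57 mm from the axis on the same radius as the index line. The lug is a plain fin 26 mm long along the radius, 12 mm thick across it, standing 35 mm above the carousel's face (its top is 95 mm above the bench). Pushing its clockwise-side broad face turns the carousel anticlockwise, and the other way about; pressing on both broad faces at once counts as pinching.
- button (a joint): travel of the button downward, m: 0 up, 0.006 fully down. A spring pushes it back; it starts to move at about 1.5 N and is fully down at 5 N.
- button_top (a point): middle of the top of the round white push button, 32 mm across, in a grey collar 48 mm across and 12 mm high, on the sampler at x -60, y 185 mm of its frame; its top is 68 mm above the bench when up.
- vial: small glass vial with white cap, 28 mm across and 55 mm high, standing loose on the sampler's housing at its +y end, beyond the button; origin at the centre of its underside. Leave alone.
- jar: white jar with a paper label, 60 mm across and 85 mm high, standing loose on the bench on the sampler's -y side; origin at the centre of its underside. Leave alone.
- beaker: glass beaker, 66 mm across and 85 mm high, standing loose on the bench on the sampler's +x side; origin at the centre of its underside. Leave alone.

How it is judged:
On the way, in this order (a step that is already met when the one before it is completed fails the run):
1. the carousel stands still with its index line at the long scale line (horizontal distance between index_line and target_line below 0.005 m and velocity of joint carousel between -0.05 and 0.05 rad/s), for 0.3 s.
2. the button is pressed down with the lines in line (horizontal distance between index_line and target_line below 0.005 m and value of joint button above 0.0045 m), for 0.05 s.
At the end, for the whole second after the job is handed in: the outer end of the carousel's index line is within 5 mm (3 degrees) of the inner end of the long scale line, the carousel is at rest, the button has been pressed at least 4.5 mm in line and is up again, and vial, jar and beaker stand upright within 15 mm of where they were (all of step 1 and value of joint button below 0.0015 m and distance of each of vial, jar, beaker from where it was at the start of the episode below 0.015 m and angle between each of vial, jar, beaker's own z axis and vertical below 0.15 rad); the robot touches nothing.
It fails at once if the lug is pinched (more than 4 N on both of its halves at once) (contact force between the fingers and carousel_c1 above 4 N and contact force between the fingers and carousel_c2 above 4 N).
It fails at once if the button is pressed more than 3 mm while the lines are more than 5 mm apart (value of joint button above 0.003 m and not (horizontal distance between index_line and target_line below 0.005 m)).
It fails at once if the vial is moved more than 15 mm, lifted or tipped (distance of vial from where it was at the start of the episode above 0.015 m or angle between vial's own z axis and vertical above 0.3 rad).
It fails at once if the jar is moved more than 15 mm, lifted or tipped (distance of jar from where it was at the start of the episode above 0.015 m or angle between jar's own z axis and vertical above 0.3 rad).
It fails at once if the beaker is moved more than 15 mm, lifted or tipped (distance of beaker from where it was at the start of the episode above 0.015 m or angle between beaker's own z axis and vertical above 0.3 rad).
It also fails if it takes over 58 s, if anything falls off the work surface, if the arm or the gripper's body presses on something with over 40 N, if the wrist force passes 120 N, or if a joint passes its speed limit or range.

## Working session

There is one attempt and no reset: what is moved stays moved. The work goes in short steps, each a Python script; the robot and the scene stay as the last script left them, time stands still between calls to the robot, and variables do not carry over. Pictures are saved under pics/ and viewed, at most 10 in all, crops included, and the job is handed in when it is done.

```bash
mkdir -p pics
python3 - <<'E'
from bench import env,kinematics,monitor,eyes,job
import cv2,numpy as np
for n in("top","scene"):
    d=eyes.grab_frame(n); cv2.imwrite(f"pics/{n}0.png",d["frame"][:,:,::-1]); print(n,d["mtx"].tolist(),np.round(d["view"],4).tolist())
s=monitor.sense();print(s["clock"],s["ee_rot"],s["position"])
E
```

```text
top [[363.1253392690026, 0.0, 321.25485254517406], [0.0, 363.1253392690026, 198.97797092110838], [0.0, 0.0, 1.0]] [[-0.0216, -0.9997, 0.0115, -0.0049], [-0.9854, 0.0193, -0.1694, 0.6389], [0.1691, -0.015, -0.9855, 0.7657], [0.0, 0.0, 0.0, 1.0]]
scene [[486.9359390810935, 0.0, 319.0214809819483], [0.0, 486.9359390810935, 200.04706721230392], [0.0, 0.0, 1.0]] [[-0.5549, 0.8319, -0.0043, 0.3493], [0.5952, 0.3934, -0.7007, -0.3091], [-0.5812, -0.3914, -0.7135, 1.3384], [0.0, 0.0, 0.0, 1.0]]
0.1 [ 1.39468184e-01  9.90226390e-01 -5.24675599e-04 -2.15050269e-04] [0.14488643 0.50438538 0.23081221]
```

View pics/top0.png

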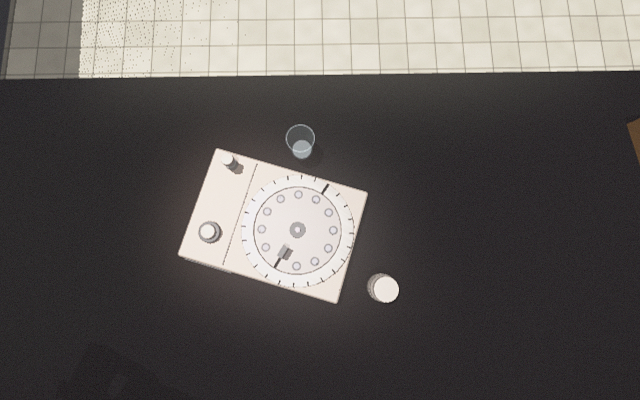

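The top view shows the carousel at about (298,230), the index line at (277,263), the long line at (325,188), the button at (208,231), the vial at (230,161), the beaker at (301,140) and the jar at (384,289). I'll enlarge it for precision.

```bash
cat > h.py <<'E'
from bench import env,kinematics,monitor,eyes,job
import cv2,numpy as np
def ray(d,uv,z):
    K,V=np.array(d["mtx"]),np.array(d["view"]);R,t=V[:3,:3],V[:3,3]
    c=-R.T@t; r=R.T@np.linalg.solve(K,[uv[0],uv[1],1.]); return c+r*(z-c[2])/r[2]
def rect(d,c,half=.14,px=2000,z=.06):
    "rectified map of plane z: col=+x... returns img; pixel (i,j)->world c+[(i/px-half),(half-j/px)]"
    K,V=np.array(d["mtx"]),np.array(d["view"])
    A=np.array([[1/px,0,c[0]-half],[0,-1/px,c[1]+half],[0,0,z],[0,0,1]])
    n=int(2*half*px)
    return cv2.warpPerspective(d["frame"],K@V[:3]@A,(n,n),flags=cv2.INTER_LINEAR|cv2.WARP_INVERSE_MAP)
E
python3 - <<'E'
from h import *
d=eyes.grab_frame("top")
for n,uv,z in [("axis",(298,230),.06),("idx",(277,263),.06),("tgt",(325,188),.06),("btn",(208.5,231),.068),("jar",(386,289),.085),("vialcap",(228,158),.105),("beaker",(300,135),.085)]: print(n,ray(d,uv,z).round(4))
c=ray(d,(298,230),.06)[:2]
cv2.imwrite("pics/rect.png",rect(d,c)[:,:,::-1])
f=d["frame"][140:310,170:410]; cv2.imwrite("pics/crop.png",cv2.resize(f,None,fx=3.3,fy=3.3,interpolation=cv2.INTER_CUBIC)[:,:,::-1])
E
```

```text
axis [0.5692 0.0349 0.06  ]
idx [0.4984 0.0813 0.06  ]
tgt [ 0.6627 -0.0269  0.06  ]
btn [0.5704 0.2295 0.068 ]
jar [ 0.44   -0.1487  0.085 ]
vialcap [0.7234 0.1816 0.105 ]
beaker [0.7797 0.0269 0.085 ]
```

View pics/rect.png

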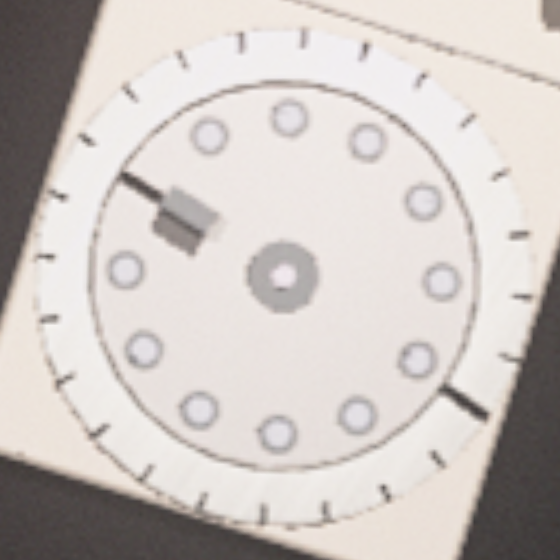

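View pics/crop.png

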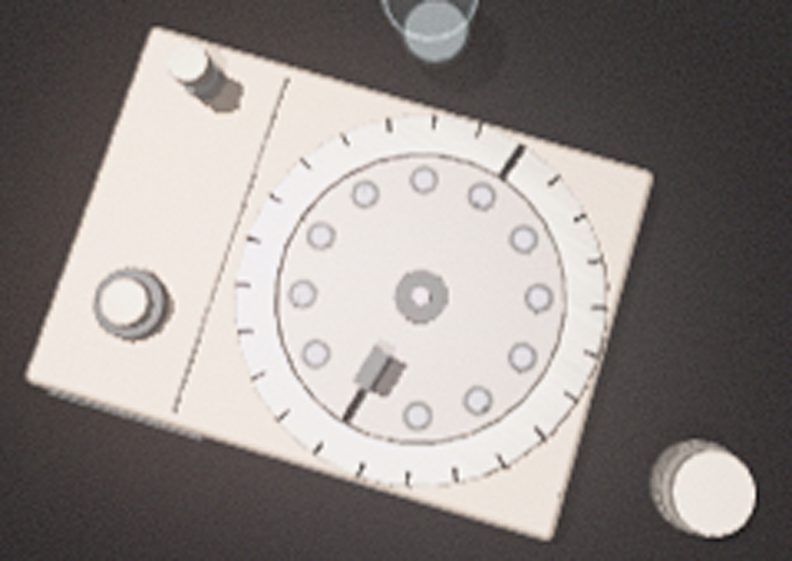

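```bash
cat >> h.py <<'E'
AX=np.array([.5712,.0374])
def pose(lug,back=.0,z=.07,r=.057):
    "tool pose pushing the clockwise face of a lug at angle lug (deg); back = extra angle behind (deg)"
    th=np.radians(lug-back); c,s=np.cos(th),np.sin(th)
    p=AX+r*np.array([c,s])-.017*np.array([-s,c]); a=th-np.pi/2
    return [p[0],p[1],z],[np.cos(a/2),np.sin(a/2),0,0]
E
python3 - <<'E'
from h import *
for l in range(140,330,10):
    q=kinematics.ik(*pose(l)); print(l,None if q is None else np.round(q,2))
q=None
env.close_gripper(40)
p,o=pose(149,10,z=.17); env.reach(p,o); print(monitor.sense()["clock"],np.round(monitor.sense()["joints"],2))
d=eyes.grab_frame("scene"); cv2.imwrite("pics/s1.png",d["frame"][:,:,::-1])
E
```

```text
140 [-0.05  0.54  1.62 -0.    0.98  0.64]
150 [-0.07  0.52  1.65 -0.    0.97  0.46]
160 [-0.08  0.51  1.68 -0.    0.96  0.27]
170 [-0.1   0.49  1.7  -0.    0.95  0.07]
180 [-0.12  0.48  1.71 -0.    0.95 -0.12]
190 [-0.14  0.48  1.72 -0.    0.94 -0.32]
200 [-0.16  0.48  1.72 -0.    0.94 -0.51]
210 [-0.18  0.48  1.72 -0.    0.94 -0.71]
220 [-0.2   0.48  1.71 -0.    0.94 -0.9 ]
230 [-0.22  0.49  1.7  -0.    0.95 -1.09]
240 [-0.23  0.5   1.68 -0.    0.96 -1.28]
250 [-0.24  0.52  1.65 -0.    0.97 -1.46]
260 [-0.24  0.53  1.63 -0.    0.98 -1.64]
270 [-0.25  0.55  1.6  -0.    0.99 -1.82]
280 [-0.25  0.57  1.56 -0.    1.01 -1.99]
290 [-0.24  0.59  1.53 -0.    1.02 -2.16]
300 [-0.23  0.61  1.49 -0.    1.04 -2.33]
310 [-0.23  0.63  1.46 -0.    1.05 -2.49]
320 [-0.21  0.65  1.43 -0.    1.07 -2.66]
2.9917 [-0.05  0.41  1.52  0.    1.21  0.66]
```

View pics/s1.png

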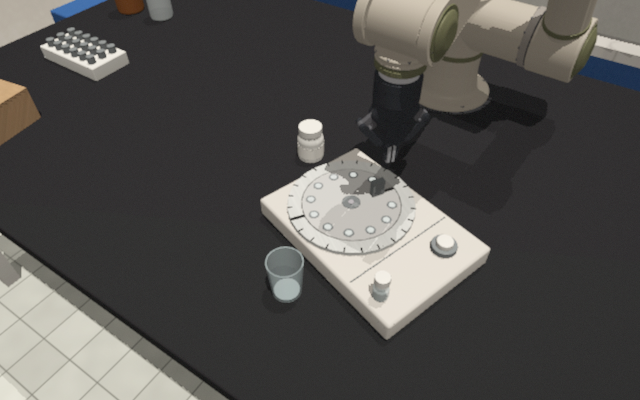

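Run:
```python
from h import *
p,o=pose(149,10); print("hit",env.movel(p,.1,guard=8))
s=monitor.sense();print(s["position"],s["contact_force"],s["clock"])
fs=[]
for l in list(range(145,319,6))+[319]:
    p,o=pose(l); env.movel(p,.08,frame=o); fs.append(np.round(monitor.sense()["contact_force"],1).tolist())
print(fs[::5],monitor.sense()["clock"])
p,o=pose(319,10);env.movel(p,.05,frame=o)
p[2]=.16;env.movel(p,.15)
env.reach([.57,.25,.2],o)
d=eyes.grab_frame("top");print(monitor.sense()["clock"])
np.save("d.npy",d,allow_pickle=True)
cv2.imwrite("pics/r2.png",rect(d,AX)[:,:,::-1])
```

```text
hit False
[0.53969249 0.08763541 0.07059955] [ 0.80701307  0.12273648 -0.49186096] 4.1917
[[1.3, 0.2, 1.0], [-0.3, 0.6, -0.7], [-0.2, -0.2, 0.8], [-0.5, 0.2, -0.5], [-0.4, -0.0, 0.0], [-0.4, 0.0, 0.3]] 11.9417
14.1583
```

View pics/r2.png

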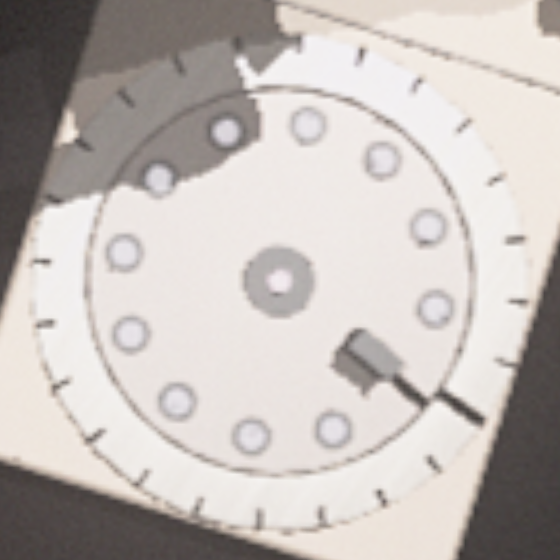

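The index line's outer end is at (425,404), which is -40.5°, and the long line runs (440,393) to (483,421), which is -35°. So 5.5° remains. The push follows the commanded angle to about 0.5°.

Run:
```python
from h import *
p,o=pose(319,8,z=.16);env.reach(p,o)
p[2]=.07; print("hit",env.movel(p,.1,guard=8))
for l in (319,321,323,324.5):
    p,o=pose(l); env.movel(p,.03,frame=o)
env.hold(.3)
p,o=pose(324.5,8);env.movel(p,.05,frame=o)
p[2]=.16;env.movel(p,.15)
env.reach([.57,.231,.12],[.139,.99,0,0])
s=monitor.sense();print(s["clock"],s["position"],s["contact_force"])
d=eyes.grab_frame("top")
a=rect(d,AX); b=d["frame"][140:310,170:410]; b=cv2.resize(b,(790,560))
cv2.imwrite("pics/r3.png",a[280:,240:,::-1].repeat(2,0).repeat(2,1)[:560]);
```

```text
hit False
20.15 [0.57012929 0.23048475 0.11973593] [0.12570174 0.14730654 0.0185834 ]
```

View pics/r3.png

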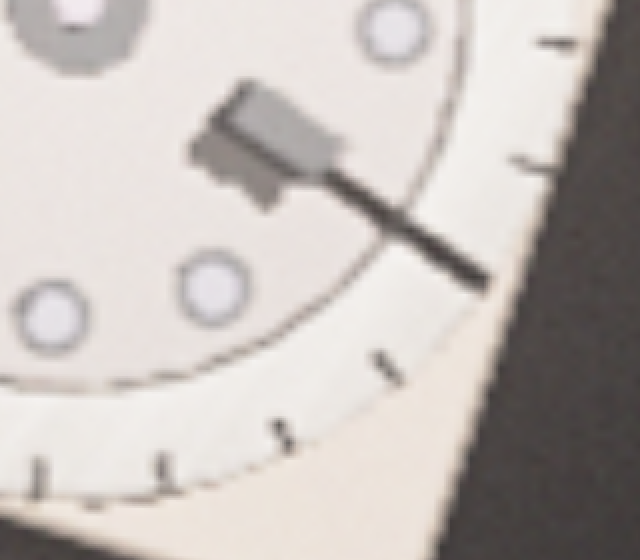

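The two lines now form one continuous bar from (330,175) to (487,285), so they are in line. Next I press the button.

Run:
```python
from h import *
env.movel([.57,.231,.075],.1,guard=8)
h=env.movel([.57,.231,.0605],.015,guard=10); s=monitor.sense();print(h,s["position"],s["contact_force"],s["clock"])
env.hold(.2); s=monitor.sense();print(s["position"],s["contact_force"])
d=eyes.grab_frame("scene"); cv2.imwrite("pics/s4.png",cv2.resize(d["frame"][150:300,350:550],(800,600))[:,:,::-1])
```

```text
True [0.57023329 0.23106983 0.06606477] [-1.93316228 -0.48552577  6.50611687] 21.475
[0.57025883 0.23105651 0.0660577 ] [-1.88368277 -0.69551763  6.35338433]
```

View pics/s4.png

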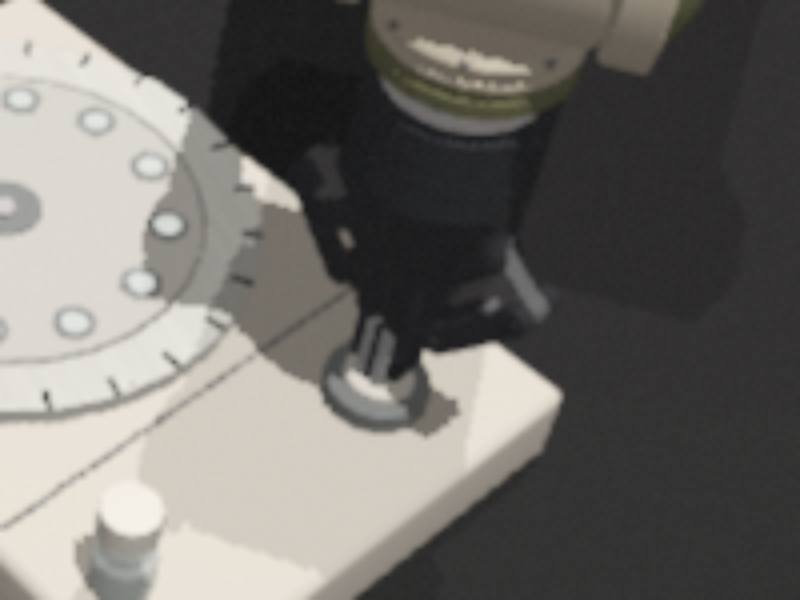

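The tip sits on the button at about (375,365), roughly centred. The guard tripped early, after about 2 mm, so I press further.

Run:
```python
from h import *
for z in (.065,.064,.063,.062,.061,.060):
    h=env.movel([.57,.231,z],.01,guard=15); s=monitor.sense();print(h,s["position"][2].round(4),s["contact_force"].round(1),round(s["clock"],2))
    if h or s["contact_force"][2]>22: break
env.hold(.2)
```

```text
False 0.066 [-2.5 -0.7 10.4] 21.98
False 0.0659 [-6.6 -1.8 17.2] 22.23
False 0.0658 [-8.8 -2.9 23.2] 22.48
```

The force climbs steeply at z = 0.066, which is a stiff stop. I'll raise the arm in steps and read the spring curve to see whether that stop is the button's end of travel.

Run:
```python
from h import *
for z in np.arange(.066,.077,.001):
    env.movel([.57,.231,z],.02); env.hold(.1); s=monitor.sense();print(s["position"][2].round(4),s["contact_force"].round(1),round(s["clock"],2))
```

```text
0.0661 [-0.3  0.3  5.1] 23.07
0.067 [1.8 0.3 4.7] 23.43
0.0681 [2.  0.9 3.4] 23.77
0.069 [2.9 0.9 2.7] 24.12
0.0699 [ 1.6 -0.2  2.2] 24.48
0.0708 [ 0.6 -0.2  2.5] 24.82
0.0719 [-0.   0.1  1.2] 25.18
0.0728 [ 0.6  0.2 -0. ] 25.52
0.074 [-0.6 -0.2 -1. ] 25.88
0.075 [-0.1  0.7 -0.9] 26.23
0.076 [-0.   1.2  0.4] 26.57
```

The spring curve runs from about 1.5 N at 0.072 to 5 N at 0.066. That is the full 6 mm, so the button went fully down. I'll retreat and take a last look before handing in.

Run:
```python
from h import *
env.movel([.57,.231,.2],.15)
d=eyes.grab_frame("top")
cv2.imwrite("pics/r5.png",cv2.resize(d["frame"][120:320,160:420],(780,600),interpolation=cv2.INTER_CUBIC)[:,:,::-1])
```

```text
(no output)
```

View pics/r5.png

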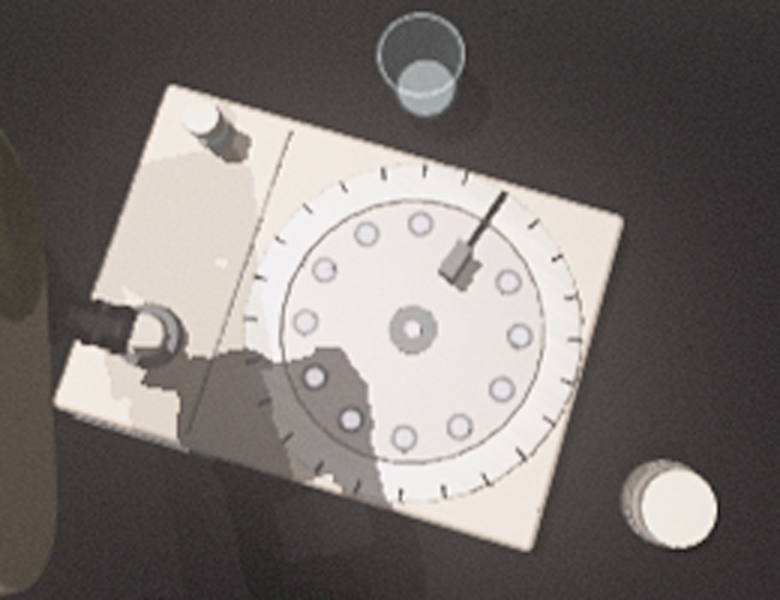

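The lines are in line, meeting near (490,215), and the vial, jar and beaker have not moved. The arm is clear of everything.

```bash
python3 -c "
from bench import job
print(job.hand_in())"
```

```text
the job is handed in; nothing more can be done
None
```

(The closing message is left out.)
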